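Start and run on the wing nut of the drying basket

TASK

The orange wing nut on top of the drying basket is only resting on its stud. Without lifting it off, turn it backward (counter-clockwise seen from above) until you feel it drop into the thread, then turn it forward (clockwise) until its rim sits flush and level on the white collar, and stop as soon as it binds. Be gentle: do not press hard or force it against a stop, which would wrench the stud round in the basket, leave the other things where they are, and let go of the nut at the end.

Things in the scene. Friction and masses are not known exactly. Their poses are not given: they have to be found in the camera images.
- nut: Orange plastic wing nut, 50 to 80 g, loose, upright on the stud with 1.2 mm of sideways play. Origin: centre of its underside rim, z up along its axis; at the start 14 mm above the collar. Round cap 56 mm in diameter, 28 mm tall, open below, with a wing on top. Hidden inside: three 5 mm pins, 120 degrees apart, now lying on the flat crest of the stud's three-start thread. Friction is about 0.6.
- wing (a point): On the nut's axis, at mid-height of its wing, 45 mm above the nut's origin. The wing is one upright straight grip bar through the axis: 50 mm long along the nut's x, 12 mm thick along its y, from 28 to 62 mm above the nut's origin.
- collar (a point): Centre of the upper face of the white collar (66 mm in diameter) around the foot of the stud, on the stud's axis, 200 mm above the counter. From the drop, about 0.9 to 1.4 rad clockwise bring the nut's rim down from 5 mm to 0 mm above it; 0.1 to 0.2 rad later it binds (twist 0.3 N m and rising): stop there. Turned clockwise from the crest the nut meets a stop wall and does not engage.
- stud (a joint): How far the white stud is wrenched round in the basket (rad, counter-clockwise from above positive), 0 at the start; friction holds it up to about 0.5 N m. An unknown 0.3 to 1.4 rad counter-clockwise from the start the nut's pins meet the thread starts and it falls 9 mm, by its weight or a light push if held (origin 5 mm above the collar). A stop wall is 0 to 0.25 rad behind.
- basket: Green three-tier plastic drying basket, fixed, 250 mm (its x) by 340 mm (its y), rim of the top tier 190 mm above the counter, top tier floor at 150 mm; with white centre column, collar and stud. Origin: centre of its underside.
- cup: Aluminium cup, 66 mm in diameter, 75 mm tall, standing in the top tier towards the basket's +y end, 85 mm or more from the stud's axis. Origin: centre of its underside. Leave alone.
- fork_a: Steel fork 180 mm long, 4 mm thick, lying in the top tier along its -x wall. Leave alone.
- fork_b: Steel fork 180 mm long, lying on the counter to the robot's left. Leave alone.
- plate: White ceramic plate, 210 mm in diameter, on the counter to the right. Leave alone.
- salt: White plastic salt cellar with flip lid, 76 by 66 mm, 72 mm tall, on the counter to the left. Leave alone.
- detergent: Amber detergent bottle, 60 mm in diameter, 190 mm tall, on the counter to the right. Leave alone.
- mug: Blue ceramic mug, 80 mm in diameter, 90 mm tall, on the counter to the left. Leave alone.
Mind the look-alikes: they are no part of the job. There is more than one size of the nut; the one meant has the size given above.

How it is judged:
By the outcome, as a careful person would: the job done as asked, in the order asked, and still so for the second after the job is handed in, with the robot touching nothing.
It also fails if it takes over 72 s, if anything falls off the work surface, if the arm or the gripper's body presses on something with over 40 N, if the wrist force passes 120 N, or if a joint passes its speed limit or range.

ROBOT

A 6-joint arm with a two-finger parallel gripper is mounted at the origin on the work surface. World frame = base frame: x ahead of the robot, y to its left, z up, the work surface at z = 0. Lengths are in m, angles in rad, forces in N, time in s.
With the tool pointing down it reaches from about 0.3 to 0.85 m from the base axis. Payload 5.4 kg.
Tool frame: the origin (TCP) lies between the finger pads; the fingertips stand tip_extent ahead of it and the grasp point (between the pads) lies 2 mm behind it (tip_extent is the distance from the TCP to the fingertips, in m); x points along the fingers, y is the direction in which the jaws open and shut, and the axes are right-handed (so a half turn about x gives the same grasp; the last joint's range is limited). The gripper opens to 85 mm and grips with 20 to 120 N. Pads are 22 mm wide; open, the fingers measure 114 mm over their backs; the gripper's body (76 mm by 85 mm) begins 54 mm behind the grasp point. The pads swing forward as they close: fully open they stand 13 mm farther back than shut.
Start: joints at [-1.379, 0.158, 1.597, -0, 1.386, -0.21], TCP at [0.225, -0.529, 0.248] pointing down, gripper open.
Joint ranges: [-2.91, 2.91], [-0.94, 2.29], [0.18, 2.7], [-1.29, 4.43], [0.17, 2.64], [-3, 3]. Speed limits (rad/s): [2.57, 2.57, 3.14, 3.14, 3.14, 3.14].

INTERFACE

Orientations are given as a rotation vector (axis times angle).
In Python, from station import get_state, grab_frame, calibration, job_done, tip_extent gives the robot as it stands.
- The arm moves only by the tool step_arm, never from a script. Its arguments are lists of equal length, an entry for each row: "rotation": the turn, a rotation vector about the world's x, y, z in degrees, a list of three; "linear": the shift along the world's x, y, z in mm, a list of three; "gripper": the closure, from 0 (fully open) to 1 (shut). In form: {"rotation": [[wx, wy, wz], ...], "linear": [[x, y, z], ...], "gripper": [gripper, ...]}. A call has 1 to 10 rows; each row shifts and turns the pose as measured when the row begins; what a row does not reach is not made up. A row lasts 1/10 s, in which the tool goes at most 50 mm and 8.59 degrees, less where a joint would pass 70% of its speed; a pose out of reach is approached as far as the arm can. A call with a gripper value outside its range is refused whole. The fingers move at their own pace and stop on an object; "grip_force" is the grip in N (left out, the last holds). Time passes only in rows, so rows that do not move let the fingers close. It gives the time, the measured TCP pose, the force and the opening at its end, in the units of the state.
- get_state(): the state, without advancing time (a new reading comes with each control period).
- grab_frame(name): name is "side" or "top"; returns (picture, depth): 400x640x3 uint8, red, green, blue; 400x640 float32, m along the optical axis (not along the pixel's ray), 0 where there is no reading.
- calibration(name): a dict with "K" (3x3 intrinsics, pixels), "R" (3x3) and "t" (3): a world point X has camera coordinates R X + t. Camera axes: x right, y down, z forward; pixel columns grow to the right and rows downward; lengths in m; the calibration is good to about 2 mm. A picture is of the moment at which its call begins. calibration takes no time and is no camera call.
- job_done(): hands the job in, once; it reports no verdict.
The state is a dict: "t": time; "qpos": joint angles; "joint_vel": joint speeds; "effort": joint torques, N m; "tcp_pos": TCP position; "orientation": TCP orientation; "wrist_force": force on the tool from outside, world axes, zero at the start; "moment": the same for the moment, N m; "opening": opening from 0.0 (shut) to 1.0 (fully open).
Only numpy, scipy, OpenCV 4.12 (cv2) and the standard library are available. Lean on these libraries where they do the work, as an engineer would, in place of code of your own. Each camera call takes 0.05 s, during which the arm holds its last target.

## Working session

There is one attempt and no reset: what is moved stays moved. The work goes in short steps, Python scripts to look and compute and a tool call to move; the robot and the scene stay as the last step left them, time stands still between calls to the robot, and variables do not carry over. Pictures are saved under pics/ and viewed, and the job is handed in when it is done.

Besides the shell and the picture viewer there is one more tool, called after "Request:" in YAML: its name, and indented under it one key for each argument. step_arm: Moves the arm, as the interface text tells. Its arguments: {"type":"object","properties":{"rotation":{"type":"array","items":{"type":"array","items":{"type":"number"}}},"linear":{"type":"array","items":{"type":"array","items":{"type":"number"}}},"gripper":{"type":"array","items":{"type":"number"}},"grip_force":{"type":"number"}},"required":["rotation","linear","gripper"]}

```bash
mkdir -p pics; ls; python3 - <<'E'
from station import *
import cv2,numpy as np
print(get_state()); print(tip_extent)
for n in("side","top"):
    im,d=grab_frame(n); cv2.imwrite(f"pics/{n}0.png",im[:,:,::-1]); np.save(f"pics/{n}0d.npy",d)
    c=calibration(n); print(n,c)
E
```

```text
pics
{'t': 0.0, 'qpos': array([-1.37907900e+00,  1.59053823e-01,  1.59825084e+00, -2.51189726e-05,
        1.38621967e+00, -2.10095519e-01]), 'joint_vel': array([-0.00086371,  0.0005262 , -0.00098216, -0.00046417, -0.00221428,
        0.00036568]), 'effort': array([ 5.21668119e-05, -3.96007991e+01, -3.31427085e+01, -1.73249423e-04,
        8.56505212e-03,  1.16748305e-05]), 'tcp_pos': array([ 0.22473793, -0.52862832,  0.24730488]), 'orientation': array([ 2.00133725,  0.40955916, -2.00135142]), 'wrist_force': array([ 0.52672366,  0.1597702 , -0.00432217]), 'moment': array([ 0.00412231,  0.04591397, -0.03972723]), 'opening': 1.0015095082318166}
0.017
side {'K': array([[508.7295783 ,   0.        , 326.27719591],
       [  0.        , 508.7295783 , 196.73334047],
       [  0.        ,   0.        ,   1.        ]]), 'R': array([[-0.98859027, -0.1497098 ,  0.01662084],
       [-0.11438043,  0.67430301, -0.72954271],
       [ 0.09801222, -0.72311993, -0.68373326]]), 't': array([0.46917267, 0.18260849, 2.06700639])}
top {'K': array([[484.83390801,   0.        , 324.02335237],
       [  0.        , 484.83390801, 204.34166779],
       [  0.        ,   0.        ,   1.        ]]), 'R': array([[-0.05048675, -0.998716  ,  0.0041762 ],
       [-0.97823058,  0.04860756, -0.20174798],
       [ 0.20128594, -0.01427089, -0.97942856]]), 't': array([0.03147063, 0.52403226, 1.54234092])}
```

View pics/side0.png

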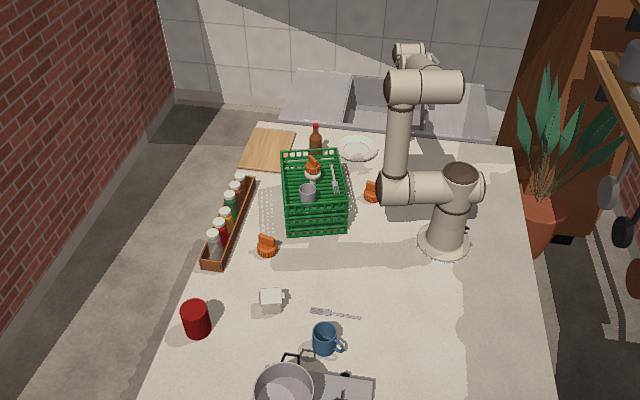

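View pics/top0.png

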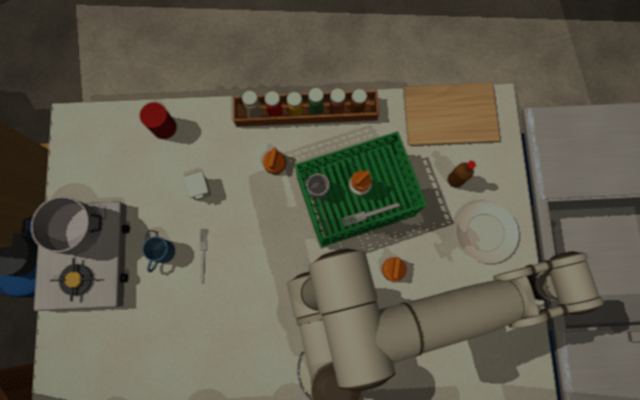

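The nut sits on the basket at about (361,183) in the top view and (313,165) in the side view. There are two decoys on the counter. I'll enlarge both views.

```bash
python3 - <<'E'
import cv2,numpy as np
a=cv2.imread("pics/top0.png")[120:250,290:430]; b=cv2.imread("pics/side0.png")[140:240,260:360]
a=cv2.resize(a[35:90,40:110],None,fx=10,fy=10,interpolation=cv2.INTER_CUBIC)
b=cv2.resize(b[:60,20:90],None,fx=10,fy=10,interpolation=cv2.INTER_CUBIC)
cv2.imwrite("pics/a0.png",a);cv2.imwrite("pics/b0.png",b)
# top crop origin (330,155); side origin (280,140)
d=np.load("pics/top0d.npy")
np.set_printoptions(linewidth=250,precision=3)
print(d[170:198:2,346:380:2])
E
```

```text
[[1.514 1.593 1.587 1.515 1.522 1.593 1.593 1.518 1.521 1.594 1.66  1.521 1.587 1.595 1.515 1.517 1.587]
 [1.515 1.674 1.595 1.525 1.515 1.592 1.424 1.424 1.42  1.42  1.385 1.386 1.52  1.593 1.663 1.515 1.513]
 [1.514 1.512 1.588 1.586 1.515 1.426 1.422 1.421 1.424 1.386 1.384 1.388 1.513 1.585 1.585 1.516 1.518]
 [1.512 1.517 1.595 1.59  1.415 1.421 1.426 1.42  1.385 1.383 1.389 1.408 1.421 1.524 1.593 1.518 1.514]
 [1.589 0.    1.659 1.423 1.42  0.    1.413 1.382 1.386 1.391 1.413 1.414 1.422 1.514 1.589 1.649 1.517]
 [1.585 1.514 1.515 1.424 1.416 1.423 1.387 1.387 1.387 1.416 1.414 1.419 1.419 1.507 1.589 1.583 1.513]
 [1.587 1.514 1.461 1.425 1.418 1.382 1.381 1.385 1.418 1.417 1.417 1.414 1.42  1.517 1.508 1.584 1.658]
 [1.584 1.584 1.452 1.43  1.418 1.403 1.391 1.422 1.418 1.418 1.414 1.413 1.419 1.513 1.507 1.59  1.581]
 [1.655 1.585 1.455 1.457 1.419 1.413 1.41  1.417 1.412 1.412 1.415 1.418 1.458 1.652 1.506 1.584 1.579]
 [1.656 1.575 1.51  1.456 1.435 1.42  1.414 1.413 1.412 1.415 1.416 1.423 1.464 1.579 1.504 1.505 1.582]
 [1.505 1.58  1.578 1.46  1.461 1.427 1.435 1.424 1.425 1.421 1.434 1.453 1.575 1.579 1.51  1.513 1.576]
 [1.503 1.644 1.576 1.507 1.461 1.455 1.454 1.456 1.453 1.453 1.457 1.506 1.509 1.578 1.66  1.505 1.582]
 [1.506 1.508 1.576 1.574 1.501 1.546 1.456 1.458 1.453 1.462 1.569 1.504 1.51  1.575 1.573 1.504 1.507]
 [1.504 1.508 1.574 1.578 1.505 1.503 1.575 1.577 1.501 1.505 1.575 1.655 1.5   1.577 1.577 1.5   1.507]]
```

View pics/a0.png

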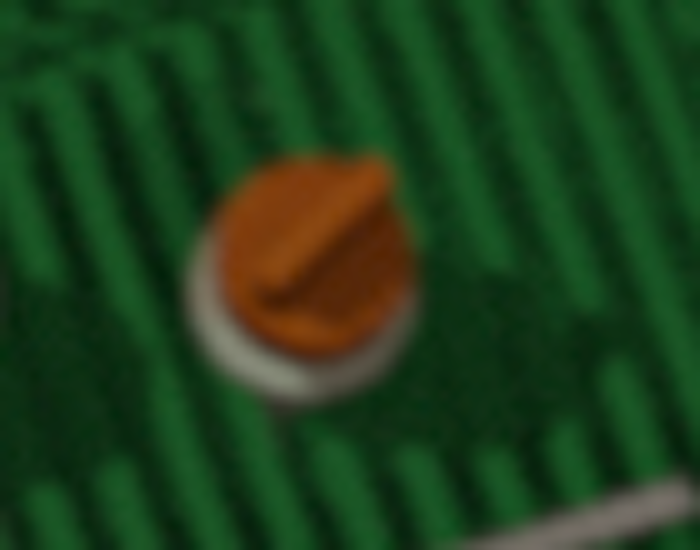

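View pics/b0.png

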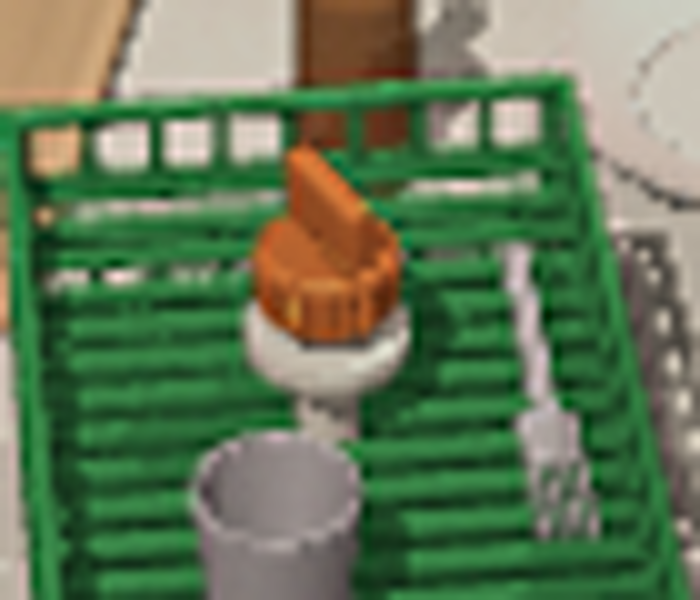

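```bash
cat > h.py <<'E'
from station import *
import cv2,numpy as np
from scipy.spatial.transform import Rotation as Rn
np.set_printoptions(linewidth=200,precision=4,suppress=True)
def cloud(n,d):
    c=calibration(n);K,R,t=c["K"],c["R"],c["t"]
    v,u=np.mgrid[:400,:640]
    P=np.stack([(u-K[0,2])/K[0,0]*d,(v-K[1,2])/K[1,1]*d,d],-1)
    return (P-t)@R
def proj(n,X):
    c=calibration(n);p=c["K"]@(c["R"]@np.asarray(X)+c["t"]);return p[:2]/p[2]
def unproj(n,uv,z):
    c=calibration(n);ray=c["R"].T@np.linalg.inv(c["K"])@np.array([uv[0],uv[1],1.]);C=-c["R"].T@c["t"]
    return C+ray*(z-C[2])/ray[2]
E
python3 - <<'E'
from h import *
for n,(r0,r1,c0,c1) in (("top",(165,200,342,384)),("side",(150,185,300,325))):
    d=np.load(f"pics/{n}0d.npy"); im=cv2.imread(f"pics/{n}0.png").astype(int)
    P=cloud(n,d); m=np.zeros(d.shape,bool); m[r0:r1,c0:c1]=1; m&=d>0
    org=(im[:,:,2]>1.5*im[:,:,1])&(im[:,:,2]>1.5*im[:,:,0])
    Q=P[m&org]
    print(n,"zmax",np.sort(Q[:,2])[-10:], len(Q))
    W=Q[(Q[:,2]>0.262)]
    mu=W.mean(0); 
    rr=cv2.minAreaRect((W[:,:2]*1000).astype(np.float32)); print("wing",mu,rr)
    w,V=np.linalg.eigh(np.cov(W[:,:2].T)); print("dir",V[:,1],np.degrees(np.arctan2(V[1,1],V[0,1])),np.sqrt(w))
    Cp=Q[(abs(Q[:,2]-0.242)<0.008)]; c,r=cv2.minEnclosingCircle((Cp[:,:2]*1000).astype(np.float32)); print("cap",c,r,Cp[:,2].mean())
    wh=(im.min(-1)>90)&m; H=P[wh&(abs(P[:,:,2]-.2)<.012)]
    if len(H): print("collar",cv2.minEnclosingCircle((H[:,:2]*1000).astype(np.float32)),np.median(H[:,2]))
# manual: wing top ends in top view (crop origin 330,155, /10)
for uv in ((330+26.5,155+29.0),(330+38.0,155+16.3)): print(unproj("top",uv,0.276))
for uv in ((280+30,140+15.5),(280+36.5,140+22.5)): print(unproj("side",uv,0.276))
print(Rn.from_rotvec(get_state()["orientation"]).as_matrix())
E
```

```text
top zmax [0.2782 0.2784 0.2786 0.2787 0.2787 0.2787 0.279  0.2794 0.2803 0.2815] 307
wing [ 0.5522 -0.1046  0.2741] ((552.637451171875, -104.71862030029297), (11.881560325622559, 47.45455551147461), 42.37631607055664)
dir [-0.6719  0.7407] 132.21297779920707 [0.0037 0.0137]
cap (553.971923828125, -103.81118774414062) 28.909757614135742 0.24137314691993203
collar ((540.5470581054688, -88.21800994873047), 21.24346923828125) 0.19929094309467585
side zmax [0.2793 0.2794 0.2798 0.2799 0.2801 0.2802 0.281  0.2817 0.2853 0.287 ] 211
wing [ 0.5494 -0.1007  0.2735] ((550.221435546875, -102.37164306640625), (13.282413482666016, 60.38204574584961), 39.92683029174805)
dir [-0.6125  0.7905] 127.77220060517652 [0.0037 0.0162]
cap (550.9662475585938, -101.28619384765625) 29.851076126098633 0.2421806646121415
collar ((571.3878173828125, -161.3304443359375), 101.66765594482422) 0.201596419280812
[ 0.5337 -0.0869  0.276 ]
[ 0.5694 -0.1222  0.276 ]
[ 0.5627 -0.1195  0.276 ]
[ 0.5301 -0.0807  0.276 ]
[[-0.0003  0.391  -0.9204]
 [ 0.0018 -0.9204 -0.391 ]
 [-1.     -0.0017 -0.0004]]
```

```bash
cat >> h.py <<'E'
from scipy.optimize import minimize
def silh(n,x,y,z0,yaw,box,S=8):
    r0,r1,c0,c1=box; a=np.linspace(0,2*np.pi,48,endpoint=False)
    cap=np.array([[28e-3*np.cos(t),28e-3*np.sin(t),h] for t in a for h in(0,.028)])
    w=np.array([[sx*.025,sy*.006,h] for sx in(-1,1) for sy in(-1,1) for h in(.028,.062)])
    Rz=Rn.from_euler('z',yaw).as_matrix(); m=np.zeros(((r1-r0)*S,(c1-c0)*S),np.uint8)
    for pts in(cap,w):
        X=pts@Rz.T+[x,y,z0]; uv=np.array([proj(n,q) for q in X])
        uv=((uv-[c0,r0]+.5)*S).astype(np.int32)
        cv2.fillConvexPoly(m,cv2.convexHull(uv),255)
    return cv2.resize(m,(c1-c0,r1-r0),interpolation=cv2.INTER_AREA)/255.
def orange(im):  # soft, rgb
    im=im.astype(float); return np.clip((im[:,:,0]-np.maximum(im[:,:,1],im[:,:,2])*1.25)/25,0,1)
def fit(n,im,z0,yaw0,box,x0=(.5515,-.1033),fz=False):
    r0,r1,c0,c1=box; o=orange(im)[r0:r1,c0:c1]
    f=lambda p: ((silh(n,p[0]/1000,p[1]/1000,(p[3]/1000 if fz else z0),p[2]/20,box)-o)**2).sum()
    p0=[x0[0]*1000,x0[1]*1000,yaw0*20]+([z0*1000] if fz else [])
    sx=np.vstack([p0]+[np.array(p0)+np.eye(len(p0))[i]*4 for i in range(len(p0))])
    r=minimize(f,p0,method='Nelder-Mead',options=dict(initial_simplex=sx,xatol=.02,fatol=.01))
    return r.x,np.degrees(r.x[2]/20),r.fun
BT=(160,205,338,388); BS=(148,182,298,328)
E
python3 - <<'E'
from h import *
for n,b in(("top",BT),("side",BS)):
    im=cv2.imread(f"pics/{n}0.png")[:,:,::-1]
    print(n,fit(n,im,.214,2.3,b), orange(im)[b[0]:b[1],b[2]:b[3]].sum())
E
```

```text
Traceback (most recent call last):
  File "h.py", line 33, in fit
    r=minimize(f,p0,method='Nelder-Mead',options=dict(initial_simplex=sx,xatol=.02,fatol=.01))
  File "h.py", line 30, in <lambda>
    f=lambda p: ((silh(n,p[0]/1000,p[1]/1000,(p[3]/1000 if fz else z0),p[2]/20,box)-o)**2).sum()
                  ~~~~^^^^^^^^^^^^^^^^^^^^^^^^^^^^^^^^^^^^^^^^^^^^^^^^^^^^^^^^^^^^^
  File "h.py", line 22, in silh
    X=pts@Rz.T+[x,y,z0]; uv=np.array([proj(n,q) for q in X])
                                      ~~~~^^^^^
  File "h.py", line 11, in proj
    c=calibration(n);p=c["K"]@(c["R"]@np.asarray(X)+c["t"]);return p[:2]/p[2]
ValueError: time passes only in moves, steps and waits
```

Request:
step_arm:
  rotation:
    - [0,0,0]
    - [0,0,0]
    - [0,0,0]
  linear:
    - [0,0,35]
    - [0,0,35]
    - [0,0,30]
  gripper: [0,0,0]
  grip_force: 20

```text
t: 0.4
tcp_pos: [0.2238, -0.5243, 0.3418]
orientation: [2.008, 0.428, -2.008]
wrist_force: [0.3, 0.0, -0.4]
opening: 1.0
```

```bash
sed -i 's/c=calibration(n)/c=cal(n)/; s/^def cloud/import functools,os,pickle\n@functools.lru_cache\ndef cal(n): return calibration(n)\ndef cloud/' h.py
python3 - <<'E'
from h import *
for n,b in(("top",BT),("side",BS)):
    im=cv2.imread(f"pics/{n}0.png")[:,:,::-1]
    print(n,fit(n,im,.214,2.3,b), orange(im)[b[0]:b[1],b[2]:b[3]].sum())
E
```

```text
top (array([ 555.5977, -104.3017,   46.9589]), np.float64(134.52725846390936), np.float64(15.626281545559397)) 312.13
side (array([ 552.0102, -109.6268,   42.2787]), np.float64(121.11947621071104), np.float64(26.132710380622836)) 220.70999999999998
```

Request:
step_arm:
  rotation:
    - [0,0,7.8]
    - [0,0,7.8]
    - [0,0,7.8]
    - [0,0,7.8]
    - [0,0,7.8]
    - [0,0,7.8]
    - [0,0,7.8]
  linear:
    - [23,30,0]
    - [23,30,0]
    - [23,30,0]
    - [23,30,0]
    - [23,30,0]
    - [23,30,0]
    - [23,30,0]
  gripper: [0,0,0,0,0,0,0]

```text
t: 1.1
tcp_pos: [0.3863, -0.3107, 0.3448]
orientation: [1.343, 1.125, -1.354]
wrist_force: [0.4, -0.2, -0.8]
opening: 1.001
```

```bash
python3 - <<'E'
from h import *
out=[]
for n,b,p in(("top",BT,(.5555,-.1043,2.3)),("side",BS,(.552,-.1035,2.3))):
    im=cv2.imread(f"pics/{n}0.png")[:,:,::-1]; r0,r1,c0,c1=b
    o=orange(im)[r0:r1,c0:c1]; s=silh(n,p[0],p[1],.214,p[2],b); print(n,o.sum(),s.sum())
    k=np.concatenate([im[r0:r1,c0:c1]/255.,np.dstack([o,s,0*o])],1)
    cv2.imwrite(f"pics/ov_{n}.png",cv2.resize(k[:,:,::-1]*255,None,fx=7,fy=7,interpolation=cv2.INTER_NEAREST))
E
```

```text
top 312.13 333.8588235294118
side 220.70999999999998 212.69803921568626[ WARN:0@0.171] global loadsave.cpp:1063 imwrite_ Unsupported depth image for selected encoder is fallbacked to CV_8U.
```

Request:
step_arm:
  rotation:
    - [0,0,7.8]
    - [0,0,7.8]
    - [0,0,7.8]
    - [0,0,7.8]
    - [0,0,7.8]
    - [0,0,7.8]
    - [0,0,0]
  linear:
    - [23,30,0]
    - [23,30,0]
    - [23,30,0]
    - [23,30,0]
    - [23,30,0]
    - [23,30,0]
    - [23,24,0]
  gripper: [0,0,0,0,0,0,0]

```text
t: 1.8
tcp_pos: [0.5514, -0.0952, 0.3417]
orientation: [0.697, 1.465, -0.714]
wrist_force: [0.5, -1.1, -0.2]
opening: 0.998
```

View pics/ov_top.png

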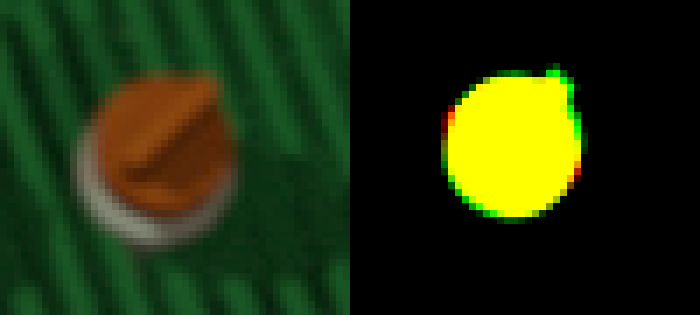

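View pics/ov_side.png

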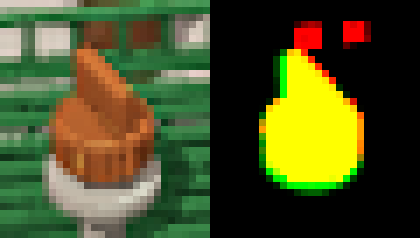

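```bash
python3 - <<'E'
import h
from h import *
def og(im):
    im=im.astype(float); o=np.clip((im[:,:,0]-np.maximum(im[:,:,1],im[:,:,2])*1.15)/15,0,1)
    o[:154]=0
    return o
h.orange=og
for n,b in(("top",BT),("side",BS)):
    im=cv2.imread(f"pics/{n}0.png")[:,:,::-1]
    print(n,h.fit(n,im,.214,2.3,b))
print(Rn.from_rotvec(get_state()["orientation"]).as_matrix(),get_state()["qpos"],get_state()["tcp_pos"])
E
```

```text
top (array([ 554.9884, -103.4456,   46.9803]), np.float64(134.58875687361814), np.float64(16.177254440599768))
side (array([ 551.9163, -109.0455,   42.8458]), np.float64(122.74417465977703), np.float64(9.341276739715495))
[[-0.0151  0.7851  0.6192]
 [-0.0044  0.6192 -0.7852]
 [-0.9999 -0.0145 -0.0059]] [-0.3819  0.0831  1.4965 -0.0097  1.5744 -1.0496] [ 0.5514 -0.0952  0.3417]
```

Request:
step_arm:
  rotation:
    - [0.2,-0.9,4]
    - [0,0,0]
    - [0,0,0]
  linear:
    - [1.5,-9,0]
    - [0,0,-15]
    - [0,0,-15]
  gripper: [0.3,0.6,0.6]

```text
t: 2.1
tcp_pos: [0.5554, -0.1, 0.3102]
orientation: [0.646, 1.47, -0.645]
wrist_force: [0.1, -0.3, -0.8]
opening: 0.517
```

```bash
python3 - <<'E'
from h import *
for n,b in(("top",(130,230,300,420)),("side",(90,210,240,400))):
    im,d=grab_frame(n); cv2.imwrite(f"pics/{n}1.png",cv2.resize(im[b[0]:b[1],b[2]:b[3],::-1],None,fx=5,fy=5,interpolation=cv2.INTER_CUBIC))
s=get_state(); print(Rn.from_rotvec(s["orientation"]).as_matrix(),s)
E
```

```text
[[-0.0024  0.7355  0.6776]
 [ 0.0016  0.6776 -0.7355]
 [-1.     -0.0007 -0.0028]] {'t': 2.2, 'qpos': array([-0.3932,  0.0949,  1.5491,  0.0006,  1.5004, -1.1377]), 'joint_vel': array([-0.0044, -0.0174, -0.0421,  0.0015,  0.0287, -0.006 ]), 'effort': array([  0.2388, -38.9111, -34.9904,   0.0219,  -0.2538,   0.0003]), 'tcp_pos': array([ 0.554 , -0.0998,  0.308 ]), 'orientation': array([ 0.6463,  1.4755, -0.6455]), 'wrist_force': array([0.6141, 0.5661, 0.4264]), 'moment': array([0.0359, 0.0186, 0.0236]), 'opening': 0.4008778058289875}
```

View pics/side1.png

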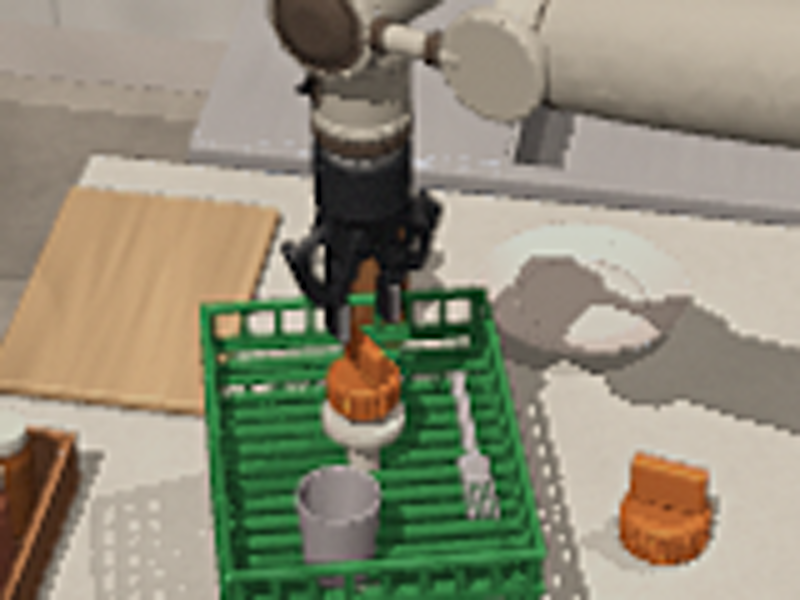

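View pics/top1.png

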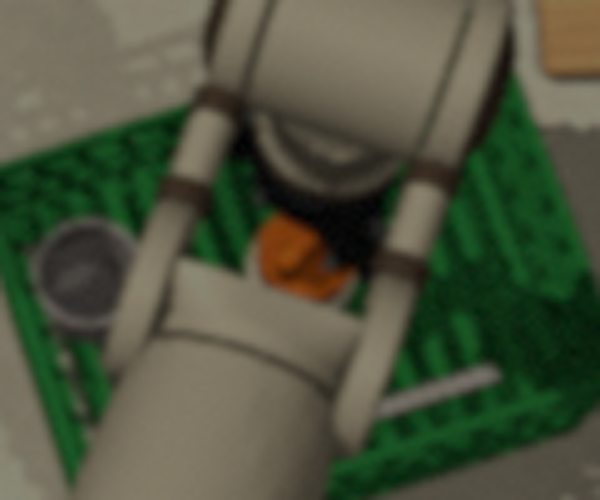

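The side view shows the open fingers above the wing, straddling it around (363,345) in the crop. I'll centre on it and descend.

Request:
step_arm:
  rotation:
    - [0,0,0]
    - [0,0,0]
    - [0,0,0]
    - [0,0,0]
    - [0,0,0]
  linear:
    - [-1,-4.5,0]
    - [0,0,-12]
    - [0,0,-12]
    - [0,0,-10]
    - [0,0,-4]
  gripper: [0.6,0.6,0.6,0.6,0.6]

```text
t: 2.7
tcp_pos: [0.5521, -0.1057, 0.2673]
orientation: [0.65, 1.474, -0.649]
wrist_force: [-0.4, -0.6, 0.0]
opening: 0.399
```

```bash
python3 - <<'E'
from h import *
for n,b in(("side",(130,190,275,345)),):
    im,d=grab_frame(n); cv2.imwrite(f"pics/{n}2.png",cv2.resize(im[b[0]:b[1],b[2]:b[3],::-1],None,fx=10,fy=10,interpolation=cv2.INTER_CUBIC))
s=get_state(); print(s)
E
```

```text
{'t': 2.75, 'qpos': array([-0.4044,  0.1148,  1.6084,  0.0004,  1.422 , -1.1441]), 'joint_vel': array([ 0.0015, -0.007 , -0.0181, -0.0016,  0.0239, -0.0004]), 'effort': array([  0.0668, -40.2064, -35.3415,   0.0131,  -0.0768,   0.0017]), 'tcp_pos': array([ 0.5519, -0.1056,  0.2668]), 'orientation': array([ 0.65  ,  1.4752, -0.6493]), 'wrist_force': array([-0.321 , -1.0705,  0.2612]), 'moment': array([ 0.0134, -0.0536, -0.0138]), 'opening': 0.4017891775251826}
```

View pics/side2.png

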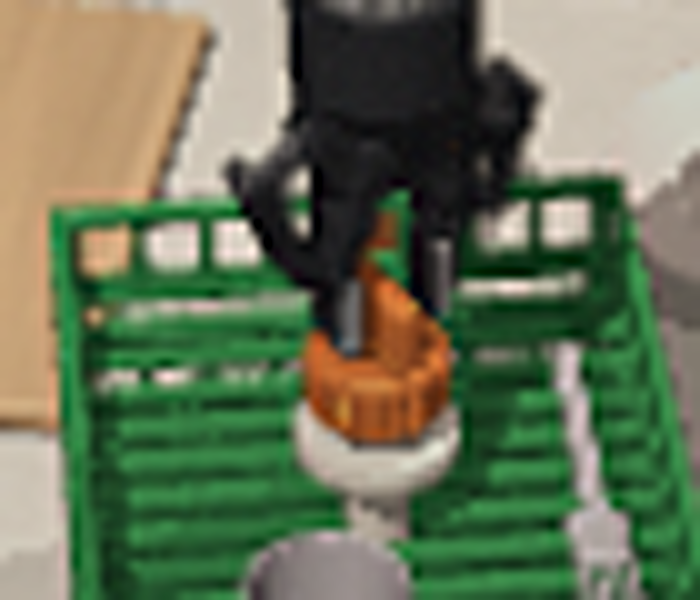

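Request:
step_arm:
  rotation:
    - [0,0,0]
    - [0,0,0]
    - [0,0,0]
  linear:
    - [0,0,0]
    - [0,0,0]
    - [0,0,0]
  gripper: [0.78,0.78,0.78]

```text
t: 3.05
tcp_pos: [0.5522, -0.1056, 0.2673]
orientation: [0.65, 1.474, -0.649]
wrist_force: [-0.1, -0.1, -0.4]
opening: 0.219
```

```bash
python3 - <<'E'
from h import *
for n,b in(("side",(130,190,275,345)),):
    im,d=grab_frame(n); cv2.imwrite(f"pics/{n}3.png",cv2.resize(im[b[0]:b[1],b[2]:b[3],::-1],None,fx=10,fy=10,interpolation=cv2.INTER_CUBIC))
s=get_state(); print(s)
E
```

```text
{'t': 3.1, 'qpos': array([-0.4042,  0.1146,  1.6076,  0.0005,  1.422 , -1.144 ]), 'joint_vel': array([ 0.    ,  0.0001,  0.0014, -0.0001, -0.0016,  0.0013]), 'effort': array([ -0.0191, -37.9054, -33.2658,  -0.0008,   0.0174,   0.0003]), 'tcp_pos': array([ 0.5522, -0.1057,  0.2673]), 'orientation': array([ 0.6499,  1.4742, -0.6491]), 'wrist_force': array([ 1.0751, -0.1109, -0.3174]), 'moment': array([ 0.0304, -0.0198, -0.0096]), 'opening': 0.21826039974157715}
```

View pics/side3.png

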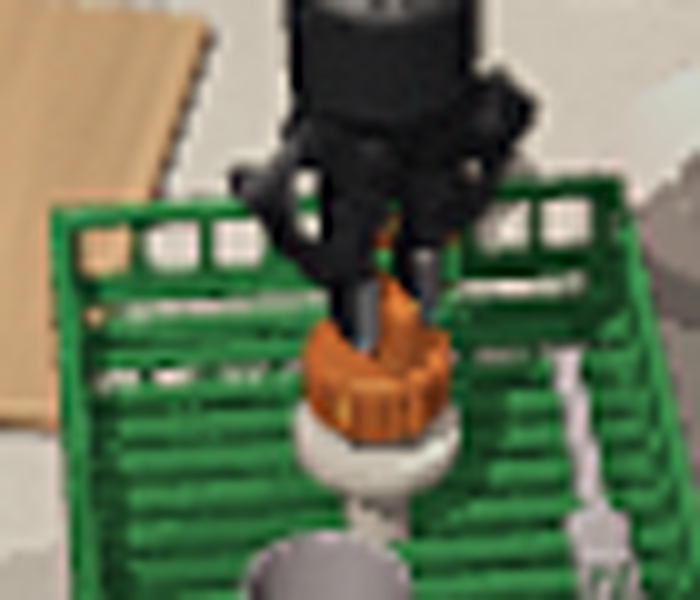

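Request:
step_arm:
  rotation:
    - [0,0,0]
    - [0,0,0]
  linear:
    - [0,0,0]
    - [0,0,0]
  gripper: [0.83,0.83]

```text
t: 3.3
tcp_pos: [0.5526, -0.1057, 0.2681]
orientation: [0.65, 1.473, -0.649]
wrist_force: [-0.2, -0.1, -0.0]
opening: 0.171
```

```bash
cat > st.py <<'E'
from h import *
s=get_state(); M=Rn.from_rotvec(s["orientation"]).as_matrix()
print(round(s['t'],2),"tcp",s["tcp_pos"]*1000,"F",s["wrist_force"],"M",s["moment"],"op%.4f"%s["opening"],"yaw%.2f"%np.degrees(np.arctan2(M[1,1],M[0,1])),"xax",M[:,0],"q6 %.3f"%s["qpos"][5])
E
python3 st.py
```

```text
3.3 tcp [ 552.6272 -105.6922  268.0572] F [-0.1929 -0.0902 -0.0245] M [0.012  0.0041 0.02  ] op0.1708 yaw42.39 xax [-0.0009  0.0011 -1.    ] q6 -1.144
```

Request:
step_arm:
  rotation:
    - [0,0,0]
    - [0,0,0]
  linear:
    - [0,0,0]
    - [0,0,0]
  gripper: [0.845,0.845]

```text
t: 3.5
tcp_pos: [0.5528, -0.1057, 0.2685]
orientation: [0.65, 1.472, -0.649]
wrist_force: [-0.2, -0.0, -0.3]
opening: 0.157
```

```bash
python3 st.py
```

```text
3.5 tcp [ 552.8339 -105.7165  268.4557] F [-0.2329 -0.0211 -0.3449] M [ 0.0607 -0.0541 -0.0014] op0.1567 yaw42.40 xax [-0.0001  0.0008 -1.    ] q6 -1.144
```

Request:
step_arm:
  rotation:
    - [0,0,0]
    - [0,0,0]
  linear:
    - [0,0,0]
    - [0,0,0]
  gripper: [0.865,0.865]

```text
t: 3.7
tcp_pos: [0.5529, -0.1056, 0.2684]
orientation: [0.65, 1.472, -0.648]
wrist_force: [0.6, 0.4, 0.1]
opening: 0.138
```

```bash
python3 st.py
```

```text
3.7 tcp [ 552.9434 -105.5958  268.4431] F [0.5548 0.3513 0.1326] M [ 0.0175 -0.0522  0.0096] op0.1376 yaw42.40 xax [ 0.0002  0.001  -1.    ] q6 -1.144
```

Request:
step_arm:
  rotation:
    - [0,0,0]
    - [0,0,0]
    - [0,0,0]
    - [0,0,0]
    - [0,0,0]
    - [0,0,0]
  linear:
    - [0,0,0]
    - [0,0,-3]
    - [0,0,-2]
    - [0,0,0]
    - [0,0,0]
    - [0,0,0]
  gripper: [0.82,0.82,0.82,0.87,1,1]
  grip_force: 20

```text
t: 4.3
tcp_pos: [0.553, -0.1056, 0.263]
orientation: [0.65, 1.472, -0.648]
wrist_force: [0.2, 0.3, 0.2]
opening: 0.141
```

```bash
python3 st.py
```

```text
4.3 tcp [ 552.9987 -105.5794  263.0331] F [0.221  0.3308 0.2172] M [ 0.0431 -0.0938 -0.018 ] op0.1411 yaw42.40 xax [ 0.0003  0.0011 -1.    ] q6 -1.144
```

Gripped: the opening of 0.141 is 12 mm, and the forces are near zero. Now I'll turn counter-clockwise gently with a light downward bias.

Request:
step_arm:
  rotation:
    - [0,0,2]
    - [0,0,2]
    - [0,0,2]
  linear:
    - [0,0,-0.3]
    - [0,0,-0.3]
    - [0,0,-0.3]
  gripper: [1,1,1]

```text
t: 4.6
tcp_pos: [0.5531, -0.1058, 0.263]
orientation: [0.566, 1.495, -0.565]
wrist_force: [-0.6, -0.1, 0.1]
opening: 0.14
```

```bash
python3 st.py
```

```text
4.6 tcp [ 553.1424 -105.8046  262.9591] F [-0.5523 -0.0885  0.0981] M [ 0.0515  0.0497 -0.0464] op0.1399 yaw48.60 xax [ 0.0009  0.0004 -1.    ] q6 -1.252
```

Request:
step_arm:
  rotation:
    - [0,0,2]
    - [0,0,2]
    - [0,0,2]
  linear:
    - [0,0,-0.5]
    - [0,0,-0.5]
    - [0,0,-0.5]
  gripper: [1,1,1]

```text
t: 4.9
tcp_pos: [0.5534, -0.1062, 0.2629]
orientation: [0.481, 1.515, -0.48]
wrist_force: [0.3, -0.1, 1.8]
opening: 0.136
```

```bash
python3 st.py
```

```text
4.9 tcp [ 553.4325 -106.1516  262.9403] F [ 0.2977 -0.145   1.778 ] M [ 0.0577 -0.0134 -0.0381] op0.1356 yaw54.84 xax [ 0.0022 -0.0006 -1.    ] q6 -1.361
```

Request:
step_arm:
  rotation:
    - [0,0,2]
    - [0,0,2]
    - [0,0,2]
  linear:
    - [-0.1,0.1,-0.7]
    - [-0.1,0.1,-0.7]
    - [-0.1,0.1,-0.7]
  gripper: [1,1,1]

```text
t: 5.2
tcp_pos: [0.5537, -0.1062, 0.2629]
orientation: [0.395, 1.529, -0.396]
wrist_force: [0.3, 0.8, 2.5]
opening: 0.137
```

```bash
python3 st.py
```

```text
5.2 tcp [ 553.7227 -106.1914  262.9227] F [0.3085 0.8316 2.4753] M [ 0.0624  0.0564 -0.0555] op0.1375 yaw61.09 xax [ 0.0046 -0.0015 -1.    ] q6 -1.470
```

Request:
step_arm:
  rotation:
    - [0,0,2]
    - [0,0,2]
  linear:
    - [-0.1,0.1,-0.7]
    - [-0.1,0.1,-0.7]
  gripper: [1,1]

```text
t: 5.4
tcp_pos: [0.5539, -0.1061, 0.2629]
orientation: [0.338, 1.538, -0.339]
wrist_force: [-0.1, 1.1, 2.7]
opening: 0.135
```

```bash
python3 st.py
```

```text
5.4 tcp [ 553.8666 -106.1339  262.8745] F [-0.0606  1.0945  2.7391] M [ 0.1263  0.1382 -0.0564] op0.1354 yaw65.26 xax [ 0.0061 -0.0019 -1.    ] q6 -1.543
```

Request:
step_arm:
  rotation:
    - [0.05,0.2,2]
    - [0.05,0.2,2]
    - [0,0.1,2]
  linear:
    - [-0.2,0.1,-0.8]
    - [-0.2,0.1,-0.8]
    - [-0.2,0.1,-0.8]
  gripper: [1,1,1]

```text
t: 5.7
tcp_pos: [0.554, -0.1062, 0.2629]
orientation: [0.253, 1.555, -0.254]
wrist_force: [-0.7, -0.0, 2.8]
opening: 0.135
```

```bash
python3 st.py
```

```text
5.7 tcp [ 554.0293 -106.1693  262.8866] F [-0.6844 -0.0269  2.8491] M [ 0.038   0.0552 -0.0199] op0.1350 yaw71.50 xax [ 0.0004 -0.0012 -1.    ] q6 -1.651
```

Request:
step_arm:
  rotation:
    - [0,0.1,2]
    - [0,0.1,2]
  linear:
    - [-0.2,0.1,-0.8]
    - [-0.2,0.1,-0.8]
  gripper: [1,1]

```text
t: 5.9
tcp_pos: [0.5543, -0.1063, 0.2628]
orientation: [0.194, 1.562, -0.198]
wrist_force: [1.1, -0.5, 2.5]
opening: 0.136
```

```bash
python3 st.py
```

```text
5.9 tcp [ 554.3317 -106.3234  262.8497] F [ 1.0744 -0.4633  2.503 ] M [ 0.0485 -0.1288 -0.0121] op0.1361 yaw75.66 xax [-0.0006 -0.0024 -1.    ] q6 -1.722
```

Request:
step_arm:
  rotation:
    - [0,0,2]
    - [0,0,2]
    - [0,0,2]
  linear:
    - [-0.3,0.1,-0.8]
    - [-0.3,0.1,-0.8]
    - [-0.2,0.1,-0.8]
  gripper: [1,1,1]

```text
t: 6.2
tcp_pos: [0.5545, -0.1059, 0.2626]
orientation: [0.109, 1.565, -0.113]
wrist_force: [-0.6, 1.0, 1.1]
opening: 0.136
```

```bash
python3 st.py
```

```text
6.2 tcp [ 554.5081 -105.9456  262.5843] F [-0.6403  0.9887  1.1266] M [0.1449 0.0958 0.0248] op0.1360 yaw81.91 xax [ 0.0032 -0.0027 -1.    ] q6 -1.832
```

Request:
step_arm:
  rotation:
    - [0,0,2]
    - [0,0,2]
  linear:
    - [-0.2,0.1,-0.8]
    - [-0.2,0.1,-0.8]
  gripper: [1,1]

```text
t: 6.4
tcp_pos: [0.5542, -0.1059, 0.2617]
orientation: [0.051, 1.566, -0.056]
wrist_force: [0.2, -1.1, -0.5]
opening: 0.134
```

```bash
python3 st.py
```

```text
6.4 tcp [ 554.1792 -105.8555  261.736 ] F [ 0.2238 -1.0659 -0.4682] M [0.02   0.1198 0.0294] op0.1343 yaw86.08 xax [ 0.0039 -0.0029 -1.    ] q6 -1.905
```

Request:
step_arm:
  rotation:
    - [0,0,2]
    - [0,0,2]
  linear:
    - [-0.2,0.1,-0.8]
    - [-0.2,0.1,-0.8]
  gripper: [1,1]

```text
t: 6.6
tcp_pos: [0.5535, -0.1058, 0.26]
orientation: [-0.006, 1.568, 0.001]
wrist_force: [-0.3, 0.0, -0.5]
opening: 0.141
```

```bash
python3 st.py
```

```text
6.6 tcp [ 553.4538 -105.7826  260.023 ] F [-0.2799  0.0494 -0.5238] M [-0.0134  0.0216 -0.0411] op0.1408 yaw90.26 xax [ 0.0032 -0.003  -1.    ] q6 -1.978
```

Fz fell to about 0 and z started to sink near yaw 80–82°, so this looks like the drop. I'll stop turning and lower gently.

Request:
step_arm:
  rotation:
    - [0,0,0]
    - [0,0,0]
    - [0,0,0]
    - [0,0,0]
  linear:
    - [0,0,-1.2]
    - [0,0,-1.2]
    - [0,0,-1.2]
    - [0,0,-1]
  gripper: [1,1,1,1]

```text
t: 7.0
tcp_pos: [0.553, -0.1059, 0.2545]
orientation: [-0.004, 1.569, -0.0]
wrist_force: [0.4, -0.8, -0.1]
opening: 0.136
```

```bash
python3 st.py
```

```text
7.0 tcp [ 552.9901 -105.8532  254.5397] F [ 0.3892 -0.7872 -0.1213] M [-0.001  -0.0107 -0.0132] op0.1359 yaw90.16 xax [ 0.0017 -0.0029 -1.    ] q6 -1.976
```

Request:
step_arm:
  rotation:
    - [0,0,0]
    - [0,0,0]
    - [0,0,0]
  linear:
    - [0,0,-0.8]
    - [0,0,-0.8]
    - [0,0,-0.8]
  gripper: [1,1,1]

```text
t: 7.3
tcp_pos: [0.5531, -0.1059, 0.2539]
orientation: [-0.005, 1.568, -0.001]
wrist_force: [-3.0, 1.7, 5.6]
opening: 0.142
```

```bash
python3 - <<'E'
from h import *
for n,b in(("side",(130,190,275,345)),):
    im,d=grab_frame(n); cv2.imwrite(f"pics/{n}4.png",cv2.resize(im[b[0]:b[1],b[2]:b[3],::-1],None,fx=10,fy=10,interpolation=cv2.INTER_CUBIC))
E
python3 st.py
```

```text
7.35 tcp [ 553.1101 -105.8448  253.8629] F [-3.0962  0.9437  5.0157] M [0.1707 0.5087 0.0237] op0.1375 yaw90.14 xax [ 0.0024 -0.0034 -1.    ] q6 -1.975
```

View pics/side4.png

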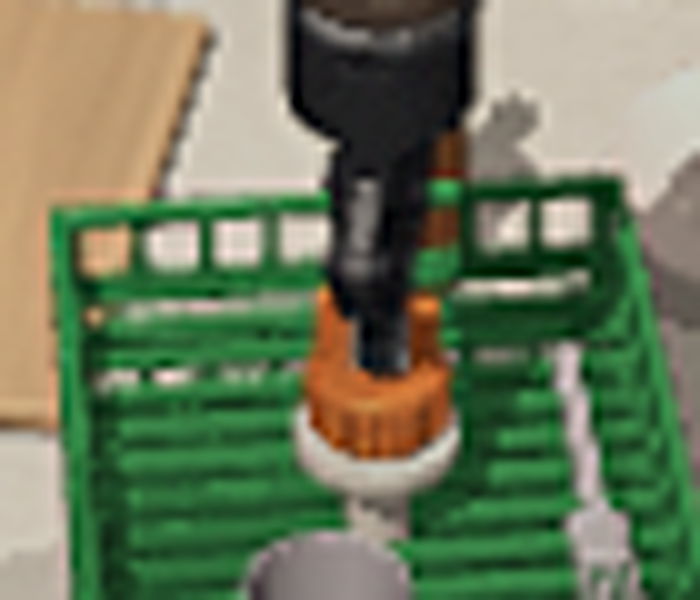

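The nut dropped exactly 9 mm (263 → 253.9) and Fz is rising. The picture shows the cap just above the collar, with the wing now roughly facing the camera. Next I turn clockwise.

Request:
step_arm:
  rotation:
    - [0,0,-2]
    - [0,0,-2]
    - [0,0,-2]
  linear:
    - [-0.3,0,0]
    - [0,0,-0.1]
    - [0,0,-0.2]
  gripper: [1,1,1]

```text
t: 7.65
tcp_pos: [0.5534, -0.1062, 0.254]
orientation: [0.08, 1.565, -0.087]
wrist_force: [-1.0, -0.7, 2.6]
opening: 0.134
```

```bash
python3 st.py
```

```text
7.65 tcp [ 553.413  -106.1705  254.0117] F [-0.9688 -0.7313  2.6477] M [ 0.0213  0.1291 -0.0118] op0.1338 yaw83.93 xax [ 0.0042 -0.0048 -1.    ] q6 -1.867
```

Request:
step_arm:
  rotation:
    - [0,0,-2]
    - [0,0,-2]
    - [0,0,-2]
  linear:
    - [0,0,-0.3]
    - [0,0,-0.3]
    - [0,0,-0.3]
  gripper: [1,1,1]

```text
t: 7.95
tcp_pos: [0.5538, -0.1065, 0.254]
orientation: [0.164, 1.558, -0.173]
wrist_force: [-1.2, 1.4, 2.1]
opening: 0.138
```

```bash
python3 st.py
```

```text
7.95 tcp [ 553.8362 -106.5079  254.0054] F [-1.1597  1.3511  2.0982] M [0.1189 0.3775 0.0513] op0.1376 yaw77.67 xax [ 0.0052 -0.0065 -1.    ] q6 -1.757
```

Request:
step_arm:
  rotation:
    - [0.12,0.1,-2]
    - [0.12,0.1,-2]
    - [0.12,0.1,-2]
  linear:
    - [-0.3,0.2,-0.4]
    - [-0.3,0.2,-0.4]
    - [-0.3,0.2,-0.4]
  gripper: [1,1,1]

```text
t: 8.25
tcp_pos: [0.5539, -0.1065, 0.2539]
orientation: [0.253, 1.553, -0.256]
wrist_force: [0.5, -0.3, 2.3]
opening: 0.136
```

```bash
python3 st.py
```

```text
8.25 tcp [ 553.8561 -106.5477  253.8565] F [ 0.4555 -0.2614  2.311 ] M [-0.0857 -0.0346  0.0378] op0.1365 yaw71.42 xax [ 0.0026 -0.0024 -1.    ] q6 -1.650
```

Request:
step_arm:
  rotation:
    - [0.1,0.1,-2]
    - [0.1,0.1,-2]
    - [0.1,0.1,-2]
  linear:
    - [-0.2,0.2,-0.4]
    - [-0.2,0.2,-0.4]
    - [-0.2,0.2,-0.4]
  gripper: [1,1,1]

```text
t: 8.55
tcp_pos: [0.554, -0.1065, 0.2533]
orientation: [0.341, 1.544, -0.339]
wrist_force: [-0.2, -0.5, 1.8]
opening: 0.136
```

```bash
python3 st.py
```

```text
8.55 tcp [ 554.0253 -106.4599  253.3011] F [-0.186  -0.5468  1.7966] M [-0.0264  0.0763  0.0255] op0.1363 yaw65.15 xax [-0.0003  0.0014 -1.    ] q6 -1.542
```

It's descending along the thread, about 0.09 mm/deg. I'll continue.

Request:
step_arm:
  rotation:
    - [0,0,-2]
    - [0,0,-2]
    - [0,0,-2]
    - [0,0,-2]
  linear:
    - [-0.2,0.1,-0.4]
    - [-0.2,0.1,-0.4]
    - [-0.2,0.1,-0.4]
    - [-0.2,0.1,-0.4]
  gripper: [1,1,1,1]

```text
t: 8.95
tcp_pos: [0.554, -0.1063, 0.2526]
orientation: [0.455, 1.52, -0.453]
wrist_force: [-0.0, 1.1, 2.0]
opening: 0.141
```

```bash
python3 st.py
```

```text
8.95 tcp [ 554.0353 -106.2548  252.5677] F [-0.0068  1.1224  2.0385] M [0.0794 0.1842 0.0828] op0.1413 yaw56.81 xax [ 0.0025  0.0004 -1.    ] q6 -1.396
```

Request:
step_arm:
  rotation:
    - [0,0,-2]
    - [0,0,-2]
    - [0,0,-2]
    - [0,0,-2]
  linear:
    - [-0.1,0.1,-0.4]
    - [-0.1,0.1,-0.4]
    - [-0.1,0.1,-0.4]
    - [-0.1,0.1,-0.4]
  gripper: [1,1,1,1]

```text
t: 9.35
tcp_pos: [0.554, -0.1059, 0.2518]
orientation: [0.567, 1.491, -0.566]
wrist_force: [-0.9, 0.1, 2.1]
opening: 0.133
```

```bash
python3 st.py
```

```text
9.35 tcp [ 553.9908 -105.9395  251.8076] F [-0.9194  0.1051  2.0915] M [0.0907 0.1814 0.0018] op0.1331 yaw48.48 xax [ 0.0039 -0.0008 -1.    ] q6 -1.250
```

Request:
step_arm:
  rotation:
    - [0,0,-2]
    - [0,0,-2]
    - [0,0,-2]
    - [0,0,-2]
  linear:
    - [0,0.1,-0.4]
    - [0,0.1,-0.4]
    - [0,0.1,-0.4]
    - [0,0.1,-0.4]
  gripper: [1,1,1,1]

```text
t: 9.75
tcp_pos: [0.5543, -0.1057, 0.2511]
orientation: [0.679, 1.456, -0.679]
wrist_force: [-1.2, 0.8, 2.9]
opening: 0.14
```

```bash
python3 st.py
```

```text
9.75 tcp [ 554.2629 -105.6646  251.09  ] F [-1.2413  0.7773  2.9472] M [0.0333 0.3083 0.0105] op0.1396 yaw40.15 xax [ 0.0048 -0.0024 -1.    ] q6 -1.103
```

Request:
step_arm:
  rotation:
    - [0.05,0.1,-2]
    - [0.05,0.1,-2]
    - [0,0.1,-2]
    - [0,0,-2]
  linear:
    - [-0.1,0,-0.35]
    - [-0.1,0,-0.35]
    - [-0.1,0,-0.35]
    - [-0.1,0,-0.35]
  gripper: [1,1,1,1]

```text
t: 10.15
tcp_pos: [0.5544, -0.1055, 0.2502]
orientation: [0.791, 1.42, -0.791]
wrist_force: [-0.8, 0.5, 1.1]
opening: 0.139
```

```bash
python3 st.py
```

```text
10.15 tcp [ 554.4282 -105.4823  250.2167] F [-0.8233  0.5144  1.1464] M [ 0.0761  0.1774 -0.0035] op0.1394 yaw31.81 xax [ 0.0012 -0.001  -1.    ] q6 -0.957
```

Request:
step_arm:
  rotation:
    - [0,0,-2]
    - [0,0,-2]
    - [0,0,-2]
    - [0,0,-2]
  linear:
    - [-0.1,0,-0.35]
    - [-0.1,0,-0.35]
    - [-0.1,0,-0.35]
    - [-0.1,0,-0.35]
  gripper: [1,1,1,1]

```text
t: 10.55
tcp_pos: [0.5546, -0.1054, 0.2496]
orientation: [0.902, 1.372, -0.902]
wrist_force: [-1.1, 0.4, 2.2]
opening: 0.131
```

```bash
python3 st.py
```

```text
10.55 tcp [ 554.5568 -105.437   249.5928] F [-1.1228  0.3535  2.1608] M [0.0977 0.1994 0.0001] op0.1315 yaw23.48 xax [ 0.0028 -0.0016 -1.    ] q6 -0.811
```

Request:
step_arm:
  rotation:
    - [0,0,-2]
    - [0,0,-2]
  linear:
    - [-0.1,0,-0.3]
    - [-0.1,0,-0.3]
  gripper: [1,1]

```text
t: 10.75
tcp_pos: [0.5545, -0.1053, 0.2495]
orientation: [0.957, 1.346, -0.956]
wrist_force: [-0.4, 0.8, 3.8]
opening: 0.141
```

```bash
python3 st.py
```

```text
10.75 tcp [ 554.4986 -105.3109  249.5025] F [-0.3548  0.7779  3.8438] M [0.1714 0.3679 0.0765] op0.1409 yaw19.32 xax [ 0.0033 -0.002  -1.    ] q6 -0.739
```

Request:
step_arm:
  rotation:
    - [0,0,-1.5]
    - [0,0,-1.5]
  linear:
    - [0,0,-0.15]
    - [0,0,-0.15]
  gripper: [1,1]

```text
t: 10.95
tcp_pos: [0.5544, -0.1052, 0.2495]
orientation: [0.998, 1.326, -0.998]
wrist_force: [-1.9, 1.1, 3.4]
opening: 0.137
```

```bash
python3 st.py
```

```text
10.95 tcp [ 554.4376 -105.2196  249.4793] F [-1.8578  1.1423  3.4425] M [0.1174 0.3561 0.0989] op0.1369 yaw16.17 xax [ 0.0031 -0.0021 -1.    ] q6 -0.683
```

Request:
step_arm:
  rotation:
    - [0,0,-1]
    - [0,0,-1]
  linear:
    - [0,0,-0.1]
    - [0,0,-0.1]
  gripper: [1,1]

```text
t: 11.15
tcp_pos: [0.5545, -0.1051, 0.2494]
orientation: [1.026, 1.311, -1.026]
wrist_force: [-0.6, 1.7, 3.5]
opening: 0.136
```

```bash
python3 st.py
```

```text
11.15 tcp [ 554.4623 -105.1054  249.4451] F [-0.561   1.7367  3.5264] M [0.1796 0.4017 0.1897] op0.1360 yaw14.05 xax [ 0.003  -0.0022 -1.    ] q6 -0.646
```

z has stalled, so the rim is on the collar, and Mz is rising (0.19). I'll take 1° steps.

Request:
step_arm:
  rotation:
    - [0,0,-1]
  linear:
    - [0,0,0]
  gripper: [1]

```text
t: 11.25
tcp_pos: [0.5545, -0.1051, 0.2494]
orientation: [1.04, 1.304, -1.04]
wrist_force: [-1.5, 1.0, 1.5]
opening: 0.134
```

```bash
python3 st.py
```

```text
11.25 tcp [ 554.4618 -105.0504  249.4339] F [-1.512   0.9724  1.4921] M [0.1844 0.4055 0.2272] op0.1342 yaw12.98 xax [ 0.003  -0.0022 -1.    ] q6 -0.627
```

Request:
step_arm:
  rotation:
    - [0,0,-1]
  linear:
    - [0,0,0]
  gripper: [1]

```text
t: 11.35
tcp_pos: [0.5545, -0.105, 0.2494]
orientation: [1.054, 1.297, -1.054]
wrist_force: [-1.0, 0.3, 2.6]
opening: 0.136
```

```bash
python3 st.py
```

```text
11.35 tcp [ 554.4966 -105.0118  249.3983] F [-0.9766  0.3493  2.5898] M [0.2169 0.4042 0.2514] op0.1364 yaw11.91 xax [ 0.0029 -0.0022 -1.    ] q6 -0.608
```

Request:
step_arm:
  rotation:
    - [0,0,-1]
  linear:
    - [0,0,0]
  gripper: [1]

```text
t: 11.45
tcp_pos: [0.5546, -0.1049, 0.2494]
orientation: [1.068, 1.289, -1.068]
wrist_force: [-0.0, 0.6, 3.0]
opening: 0.135
```

```bash
python3 st.py
```

```text
11.45 tcp [ 554.5517 -104.9368  249.3994] F [-0.0353  0.5703  3.022 ] M [0.2036 0.444  0.2638] op0.1347 yaw10.84 xax [ 0.003  -0.0021 -1.    ] q6 -0.590
```

Request:
step_arm:
  rotation:
    - [0,0,-1]
  linear:
    - [0,0,0]
  gripper: [1]

```text
t: 11.55
tcp_pos: [0.5546, -0.1049, 0.2494]
orientation: [1.082, 1.281, -1.082]
wrist_force: [0.5, 1.2, 2.6]
opening: 0.135
```

```bash
python3 st.py
```

```text
11.55 tcp [ 554.5917 -104.8519  249.4346] F [0.4676 1.1682 2.631 ] M [0.2762 0.3825 0.3916] op0.1353 yaw9.77 xax [ 0.0031 -0.0021 -1.    ] q6 -0.571
```

Mz = 0.39 and rising: it's bound. I'll stop and release.

Request:
step_arm:
  rotation:
    - [0,0,0]
    - [0,0,0]
    - [0,0,0]
    - [0,0,0]
  linear:
    - [0,0,0]
    - [0,0,0]
    - [0,0,0]
    - [0,0,0]
  gripper: [0.8,0.6,0.55,0.55]

```text
t: 11.95
tcp_pos: [0.5546, -0.1053, 0.2481]
orientation: [1.084, 1.28, -1.084]
wrist_force: [0.5, 0.3, 0.9]
opening: 0.449
```

```bash
python3 st.py
```

```text
11.95 tcp [ 554.6141 -105.3463  248.1442] F [0.5139 0.287  0.851 ] M [ 0.0106 -0.0327 -0.0251] op0.4487 yaw9.63 xax [ 0.0031 -0.0025 -1.    ] q6 -0.569
```

Request:
step_arm:
  rotation:
    - [0,0,0]
    - [0,0,0]
    - [0,0,0]
    - [0,0,0]
    - [0,0,0]
    - [0,0,0]
  linear:
    - [0,0,10]
    - [0,0,15]
    - [0,0,20]
    - [0,0,30]
    - [0,0,30]
    - [0,0,30]
  gripper: [0.55,0.55,0.55,0.55,0.55,0.55]

```text
t: 12.55
tcp_pos: [0.5522, -0.1045, 0.3884]
orientation: [1.084, 1.286, -1.087]
wrist_force: [0.9, -0.4, -0.2]
opening: 0.451
```

Request:
step_arm:
  rotation:
    - [0,0,0]
    - [0,0,0]
    - [0,0,0]
    - [0,0,0]
    - [0,0,0]
    - [0,0,0]
    - [0,0,0]
  linear:
    - [-20,-40,5]
    - [-20,-40,5]
    - [-20,-40,5]
    - [-20,-40,0]
    - [-20,-40,0]
    - [-20,-40,0]
    - [-20,-40,0]
  gripper: [0.5,0.5,0.5,0.5,0.5,0.5,0.5]

```text
t: 13.25
tcp_pos: [0.4103, -0.3894, 0.4253]
orientation: [1.072, 1.26, -1.07]
wrist_force: [0.7, -0.9, -0.1]
opening: 0.5
```

```bash
python3 - <<'E'
from h import *
for n,b in(("side",(140,190,285,345)),("top",(155,210,330,400))):
    im,d=grab_frame(n); cv2.imwrite(f"pics/{n}5f.png",im[:,:,::-1]); np.save(f"pics/{n}5d.npy",d)
    cv2.imwrite(f"pics/{n}5.png",cv2.resize(im[b[0]:b[1],b[2]:b[3],::-1],None,fx=10,fy=10,interpolation=cv2.INTER_CUBIC))
E
python3 st.py
```

```text
13.35 tcp [ 408.5229 -392.1725  424.2867] F [ 0.5585  0.9745 -0.7366] M [-0.0053 -0.0125 -0.0077] op0.5004 yaw9.93 xax [ 0.0198 -0.0173 -0.9997] q6 -1.154
```

View pics/side5.png

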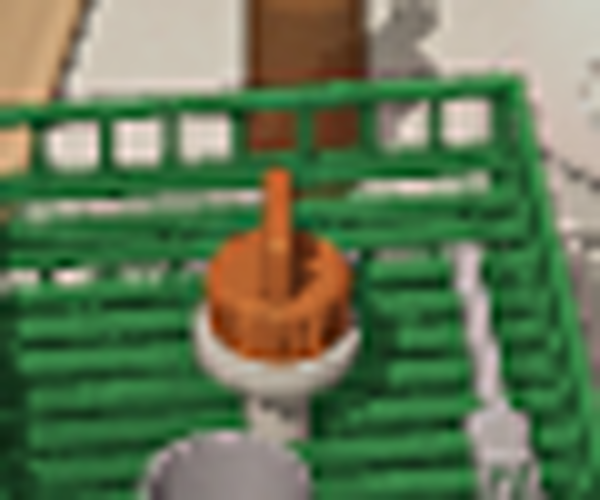

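View pics/top5.png

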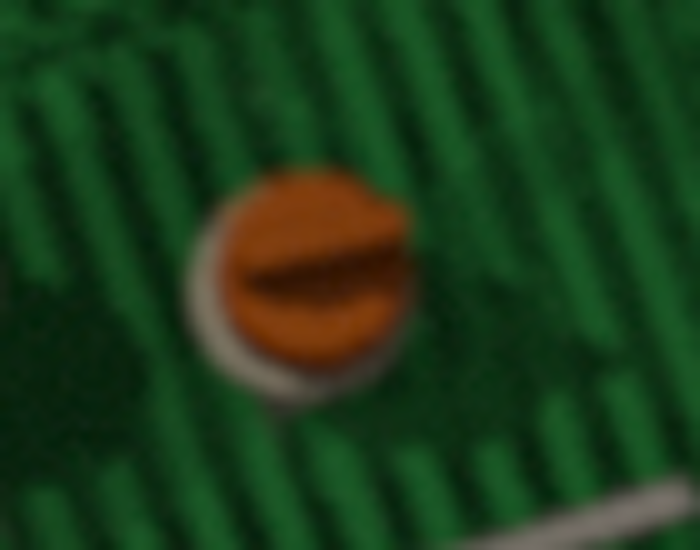

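View pics/top5f.png

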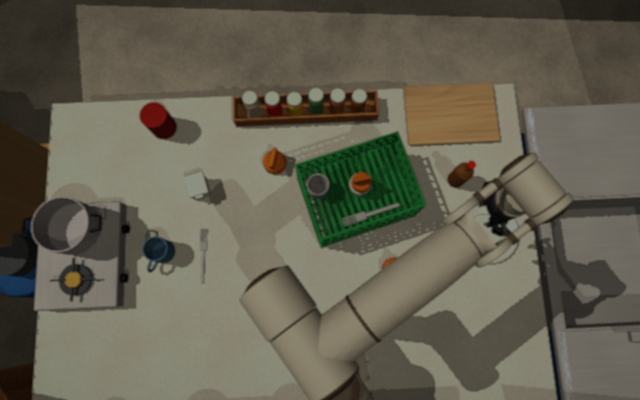

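```bash
python3 - <<'E'
from h import *
for n,(r0,r1,c0,c1) in (("top",(165,200,342,384)),("side",(154,180,300,325))):
  for k in("0","5"):
    d=np.load(f"pics/{n}{k}d.npy"); im=cv2.imread(f"pics/{n}0.png" if k=="0" else f"pics/{n}5f.png").astype(int)
    P=cloud(n,d); m=np.zeros(d.shape,bool); m[r0:r1,c0:c1]=1; m&=d>0
    org=(im[:,:,2]>1.5*im[:,:,1])&(im[:,:,2]>1.5*im[:,:,0]); Q=P[m&org]
    z=Q[:,2]; hi=z>np.percentile(z,97)-.009; W=Q[hi]
    w,V=np.linalg.eigh(np.cov(W[:,:2].T)); 
    lo=.242 if k=="0" else .229; C=Q[abs(z-lo)<.007]
    A=np.c_[C[:,:2]-C[:,:2].mean(0),np.ones(len(C))]; s=np.linalg.lstsq(A,C[:,2],rcond=None)[0]
    print(n,k,"wingtop",np.median(W[:,2]),W.mean(0),"dir",np.degrees(np.arctan2(V[1,1],V[0,1])),"cap z",np.median(C[:,2]),len(C),"tilt",s[:2])
E
```

```text
top 0 wingtop 0.27553143761372983 [ 0.5532 -0.1047  0.2753] dir 132.1888934121837 cap z 0.24122276303801393 192 tilt [ 0.0116 -0.0239]
top 5 wingtop 0.2608801463776264 [ 0.5524 -0.1042  0.2614] dir 100.76142280907752 cap z 0.22766765951930273 178 tilt [ 0.0051 -0.0082]
side 0 wingtop 0.2775160436273879 [ 0.5493 -0.1016  0.2773] dir 127.28977375193597 cap z 0.24236970006765535 76 tilt [0.0376 0.0104]
side 5 wingtop 0.2637734151976111 [ 0.5487 -0.1014  0.2637] dir 99.67423801882333 cap z 0.22931927067975927 82 tilt [ 0.0388 -0.0552]
```

```bash
python3 -c "
from station import *
print(job_done())"
```

```text
the job is handed in; nothing more can be done
None
```

The wing nut is threaded onto its stud, tight against the white collar, and released. I handed the job in at about 13.4 s with the arm clear of everything.

**What I did**
- **Turning back:** I gripped the wing at 20 N and turned it counter-clockwise with a push of about 2–3 N. It dropped after roughly 0.7 rad. I turned about 8° further before stopping, then lowered it by hand. The tool sank 9.0 mm in total.
- **Turning forward:** I turned it clockwise about 80°. It came down smoothly at about 0.09 mm per degree until it stopped descending and the twist began to rise. I stopped at the reading of 0.39 N m; the one before was 0.26. The binding target is 0.3 N m, and the stud holds to about 0.5 N m.
- **Release:** I opened the gripper and backed away.

**Last checks**
- **Height:** The depth images show the nut 13.1–14.7 mm lower than at the start, against the 14 mm expected. The tool itself came down only about 13.5 mm, so there is a half-millimetre disagreement.
- **Level:** The top camera shows the cap level to within about 0.5°. The side camera's estimate came out at about 3–4°. It uses few pixels and already showed a slope of about 2° before I touched the nut, so I trust it less.
- **Grip and stud:** The wing now points at about 100°, matching the gripper's final angle, so it did not slip. I did not measure the stud's rotation directly. The twist readings at the wrist were all below its holding limit.
- **Other objects:** The cup, forks and other things look unmoved in the final top view.

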